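Roll a stone find onto the focus line and take its picture

ROBOT

A 6-joint arm with a two-finger parallel gripper is mounted at the origin on the work surface. World frame = base frame: x ahead of the robot, y to its left, z up, the work surface at z = 0. Lengths are in m, angles in rad, forces in N, time in s.
With the tool pointing down it reaches from about 0.225 to 0.725 m from the base axis. Payload 3.1 kg.
Tool frame: the origin (TCP) lies at the very end of the fingers, on their centre line; the grasp point (between the pads) lies 19 mm behind it (bot.grip_point_offset is the distance from the TCP to the grasp point, in m); z points along the fingers, x is the direction in which the jaws open and shut, and the axes are right-handed (so a half turn about z gives the same grasp; the last joint's range is limited). The gripper opens to 85 mm and grips with 20 to 120 N. Pads are 22 mm wide; open, the fingers measure 114 mm over their backs; the gripper's body (76 mm by 85 mm) begins 54 mm behind the grasp point. The pads swing forward as they close: fully open they stand 13 mm farther back than shut.
Start: joints at [1.067, 0.048, 0.099, 1.622, 0, 1.443], TCP at [0.193, 0.488, 0.193] pointing down, gripper open.
Joint ranges: [-2.91, 2.91], [-0.99, 1.94], [-1.21, 1.42], [-2.12, 2.29], [-1.49, 1.47], [-3.14, 3.14]. Speed limits (rad/s): [2.79, 2.79, 3.14, 3.14, 3.14, 3.14].

INTERFACE

Orientations are given as a unit quaternion [w, x, y, z].
In Python, from station import bot gives the robot as it stands. The module is installed in compiled form; this text tells all that it offers.
- The arm moves only by the tool apply_moves, never from a script. Its argument "series" is a list of rows, each an object of numbers: "tx", "ty", "tz": the shift along the tool's x, y, z in cm; "ax", "ay", "az": the turn, a rotation vector about the tool's x, y, z in rad. A call has 1 to 10 rows; each row shifts and turns the commanded pose from where the row before left it, along the tool's axes as they then stand; what a row does not reach is not made up. A row lasts 1/10 s, in which the tool goes at most 50 mm and 8.59 degrees, less where a joint would pass 70% of its speed; a pose out of reach is approached as far as the arm can. A call is refused whole if a number of a shift passes 5 or a number of a turn 0.15, either way. A call with a gripper value outside its range is refused whole. "fingers" is the finger opening in cm, from 0 to 8.54, set as the call begins (left out, the last holds). The fingers move at their own pace and stop on an object; "newtons" is the grip in N (left out, the last holds). Time passes only in rows, so rows that do not move let the fingers close. It gives the time, the measured TCP pose, the force and the opening at its end, in the units of the state.
- bot.get_state(): the state, without advancing time (a new reading comes with each control period).
- bot.camera(name): name is "scene" or "side" or "wrist"; returns a dict with "image" (420x560x3 uint8, blue, green, red), "fx", "fy", "cx", "cy" (pixels), "eye" and "orientation" of the camera in the world. Camera axes: x right, y down, z forward; pixel columns grow to the right and rows downward; lengths in m; the calibration is good to about 2 mm. The wrist camera is an equidistant fisheye: a pixel r from the principal point sees the ray r / f radians off the axis. A picture is of the moment at which its call begins. There is no depth.
- bot.job_done(): hands the job in, once; it reports no verdict.
Trained networks look in the newest picture that a camera, given by its name, has taken for a name from the list of things; names that differ only in an ending like _2 or _b are one class to them, and where a whole thing is asked for, a point or a joint stands for the part that bears it (a point fixed in the world has none). Each returns a list of dicts, best first, with "conf" (0 to 1); they miss things now and then, are a little off and sometimes report something else, mostly with a low value. They report only what shows in the picture. A call takes as long as a camera call. They do not tell look-alikes from the thing itself.
- bot.outline_of(camera, name): "region" (420x560 bool, what is visible of it) and "pixel" ([column, row] in pixels, amid what is visible of it).
The state is a dict: "clock": time; "joint_positions": joint angles; "qd": joint speeds; "tau": joint torques, N m; "position": TCP position; "tcp_rot": TCP orientation; "wrist_force": force on the tool from outside, world axes, zero at the start; "ft_torque": the same for the moment, N m; "width": finger opening in m.
Only numpy, scipy, OpenCV 4.12 (cv2) and the standard library are available. Lean on these libraries where they do the work, as an engineer would, in place of code of your own. Each camera call takes 0.05 s, during which the arm holds its last target. There are 200 camera calls.

TASK

Gently roll the dark stone roller with the fingertips across the grey photo board until it lies lengthwise on the black focus line, centred over it; do not pick it up. Once it lies still there, press the red shutter button on the camera remote all the way down and let it come back up. Leave the pale roller and all the other things where they are.

Things in the scene. Friction and masses are not known exactly. Their poses are not given: they have to be found in the camera images.
- dark_roller: Dark polished basalt cylinder, 40 mm diameter, 100 mm long, 0.34 kg, lying on the photo board 70 to 100 mm from the focus line (near or far side), nearly parallel. Origin at its centre; own y = its axis, z up at the start. A fingertip pressing lightly on its top (3 to 6 N) rolls it half as far as the finger goes sideways. Pushed level above 25 mm over the board it may wedge (friction 0.4).
- focus_line (a point): Black focus line, 8 mm wide, 220 mm long, a tick across each end, printed across the fixed grey photo board (300 x 320 mm, 10 mm thick, on the table), turned anew each time. Point: middle of the line on the board's top, 10 mm above the table. y runs along the line, x across it (away from the robot). The board brakes rolling: below 4 cm/s a roller stops as the push ends, faster it runs on.
- shutter_top (a point): Centre of the top of the red round shutter button (26 mm diameter), 36 mm above the table when up, on a black camera remote (115 x 46 x 18 mm) fixed to the table left or right of the photo board. A black collar, 42 mm diameter, surrounds the button, whose top stands 6 mm above it. The point goes down with the button.
- shutter (a joint): Travel of the shutter button in m: 0 up, 0.006 fully down (flush with its collar). It is a spring button: fully down takes 5 N, and it comes back up by itself.
- pale_roller: Another find: pale limestone cylinder of the same size, 40 mm diameter, 100 mm long, lying on the photo board on the other side of the line. Origin at its centre, its own y along its axis. To be left alone.
- scale_bar: Black and white photo scale, 100 x 18 x 6 mm, lying along the left edge of the photo board, across the direction of the line, about 130 mm from the middle of the line. Origin under its centre. To be left alone.
- juglet: Small terracotta juglet, 72 mm diameter, 100 mm high, standing beside the board on the side opposite the remote. Origin under its centre. To be left alone.
- spool: Cream cotton spool, 62 mm diameter, 87 mm high, standing at the far left. Origin under its centre. To be left alone.
- statuette: Dark stone block statuette, 85 x 61 mm, 112 mm high, standing at the far right. Origin under its centre. To be left alone.
- brush: Brush lying on the table at the left, beyond what stands beside the board. To be left alone.
Things that resemble listed ones, but are neither listed nor needed, are in the scene too. Leave any blue, orange or turquoise look-alike of the dark_roller alone.

How it is judged:
On the way, in this order (a step that is already met when the one before it is completed fails the run):
1. the dark roller has rolled over (turned at least about 130 degrees about its axis, the patch underneath) (angle between dark_roller's own z axis and vertical above 2.3 rad).
2. the dark roller lies still on the focus line, on the board (x of dark_roller in the frame of focus_line between -0.008 and 0.008 m and y of dark_roller in the frame of focus_line between -0.06 and 0.06 m and angle between the y axis of dark_roller and the y axis of focus_line, either way round below 0.14 rad and z of dark_roller in the frame of focus_line below 0.024 m and linear speed of dark_roller below 0.01 m/s and angular speed of dark_roller below 0.3 rad/s), for 0.2 s.
3. the shutter button is pressed down (value of joint shutter above 0.0045 m).
At the end, for the whole second after the job is handed in: The dark roller lies still on the board along the focus line: its centre within 8 mm of the line's middle across it and 60 mm along it, its axis within 8 degrees of the line; the shutter button has been pressed (over 4.5 mm of its 6 mm) after that and is up again (under 2 mm) (all of step 2 and value of joint shutter below 0.002 m); the robot touches nothing.
It fails at once if the dark roller is lifted (over 8 mm off the board) (z of dark_roller in the frame of focus_line above 0.028 m).
It fails at once if the dark roller is pushed off the board (z of dark_roller in the frame of focus_line below 0.014 m).
It fails at once if the dark roller is handled roughly (over 40 N from the fingers) (contact force between the fingers and dark_roller above 40 N).
It fails at once if the shutter is pressed while the dark roller is not lying on the line (value of joint shutter above 0.0045 m and not (x of dark_roller in the frame of focus_line between -0.008 and 0.008 m and y of dark_roller in the frame of focus_line between -0.06 and 0.06 m and angle between the y axis of dark_roller and the y axis of focus_line, either way round below 0.14 rad and z of dark_roller in the frame of focus_line below 0.024 m)).
It fails at once if the pale roller, photo scale, juglet, spool, statuette or brush is moved more than 15 mm (distance of any of pale_roller, scale_bar, juglet, spool, statuette, brush from where it was at the start of the episode above 0.015 m).
It also fails if it takes over 67 s, if anything falls off the work surface, if the arm or the gripper's body presses on something with over 40 N, if the wrist force passes 120 N, or if a joint passes its speed limit or range.

## Working session

There is one attempt and no reset: what is moved stays moved. The work goes in short steps, Python scripts to look and compute and a tool call to move; the robot and the scene stay as the last step left them, time stands still between calls to the robot, and variables do not carry over. Pictures are saved under pics/ and viewed, about 8 in all and at most 12, crops included, and the job is handed in when it is done.

Besides the shell and the picture viewer there is one more tool, called after ">>>" as a command line: name --argument value ..., lists and objects as JSON in quotes. apply_moves: Moves the arm, as the interface text tells. Its arguments: {"type":"object","properties":{"series":{"type":"array","items":{"type":"object","properties":{"tx":{"type":"number"},"ty":{"type":"number"},"tz":{"type":"number"},"ax":{"type":"number"},"ay":{"type":"number"},"az":{"type":"number"}}}},"fingers":{"type":"number"},"newtons":{"type":"number"}},"required":["series"]}

```bash
mkdir -p pics; cat > h.py <<'E'
import numpy as np, cv2
from scipy.spatial.transform import Rotation as R
from station import bot
def rot(q): return R.from_quat([q[1],q[2],q[3],q[0]]).as_matrix()
def world(c,px,z):
    d=np.array([(px[0]-c["cx"])/c["fx"],(px[1]-c["cy"])/c["fy"],1.])
    d=rot(c["orientation"])@d; e=np.array(c["eye"]); return e+d*(z-e[2])/d[2]
def pix(c,p):
    v=rot(c["orientation"]).T@(np.array(p)-np.array(c["eye"])); return np.array([c["cx"]+c["fx"]*v[0]/v[2],c["cy"]+c["fy"]*v[1]/v[2]])
E
python3 - <<'E'
from h import *
a=bot.camera("scene");b=bot.camera("side")
for n,c in(("scene",a),("side",b)):
    cv2.imwrite(f"pics/{n}0.png",c["image"]); print(n,c["eye"],c["orientation"],c["fx"],c["cx"],c["cy"])
    for o in("dark_roller","pale_roller","shutter_top","scale_bar"):
        print(o,[(np.round(r["conf"],2),np.round(r["pixel"])) for r in bot.outline_of(n,o)])
s=bot.get_state();print(s)
E
```

```text
scene [0.99233359 0.52192221 1.13961387] [-0.10811408  0.36401652  0.88653961 -0.26429309] 470.5848243288472 281.6214406670839 212.0537976282106
dark_roller [(np.float64(0.88), array([194., 141.])), (np.float64(0.82), array([167., 189.])), (np.float64(0.72), array([261., 137.])), (np.float64(0.63), array([232., 237.])), (np.float64(0.63), array([282., 310.]))]
pale_roller [(np.float64(0.93), array([270., 192.]))]
shutter_top [(np.float64(0.47), array([210., 159.]))]
scale_bar [(np.float64(0.48), array([277., 253.]))]
side [ 0.12532919 -0.60486422  0.90552909] [-0.32497482  0.90346503 -0.26201104  0.09742951] 454.3002017025201 274.92108940541164 211.52545110937947
dark_roller [(np.float64(0.97), array([280., 146.])), (np.float64(0.95), array([399., 273.])), (np.float64(0.79), array([360., 345.])), (np.float64(0.77), array([257., 334.])), (np.float64(0.68), array([321., 203.]))]
pale_roller [(np.float64(0.84), array([270., 243.]))]
shutter_top [(np.float64(0.41), array([340., 296.]))]
scale_bar [(np.float64(0.61), array([271., 189.]))]
{'clock': 0.5, 'joint_positions': array([ 1.06720666e+00,  4.80224811e-02,  9.91646434e-02,  1.62201370e+00,
       -8.56859250e-06,  1.44302244e+00]), 'qd': array([-0.00206057, -0.00082259,  0.00019116, -0.00034021,  0.00127338,
       -0.00109727]), 'tau': array([-4.98654153e-04, -3.38209927e+01,  3.19780004e+01,  2.59727785e-03,
       -6.57462692e-05,  3.68200856e-07]), 'position': array([0.19267897, 0.48833265, 0.1933821 ]), 'tcp_rot': array([ 2.08427530e-05,  8.26750113e-01,  5.62569329e-01, -3.15953648e-05]), 'wrist_force': array([ 0.19000901, -0.18815094,  0.59003138]), 'ft_torque': array([ 0.04637389, -0.01809913,  0.01851008]), 'width': 0.08576618398051651}
```

View pics/scene0.png

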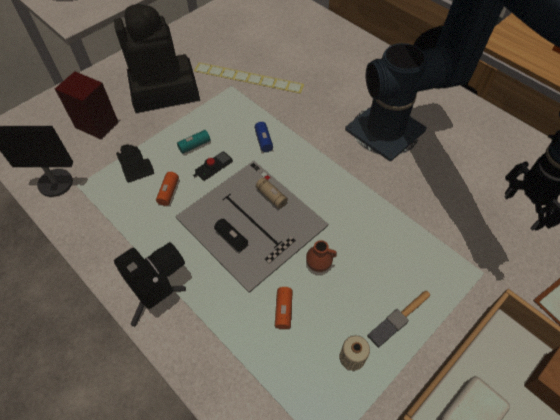

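View pics/side0.png

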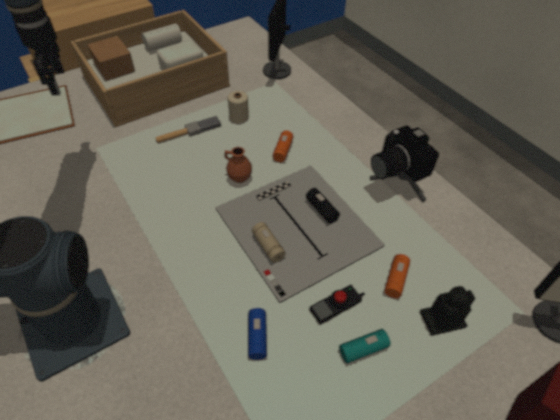

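The dark roller is at scene (232,237) and side (321,203): it is the only near-black one and it lies on the board, on the far side of the line. The look-alikes are orange (167,189) and (282,310), teal (194,141) and blue (261,137), all off the board. The red button is at scene (210,161) and side (340,296). I'll confirm in one enlarged crop.

```bash
python3 - <<'E'
from h import *
a=cv2.imread("pics/scene0.png")[150:290,170:340]; b=cv2.imread("pics/side0.png")[160:330,210:390]
f=lambda i:cv2.convertScaleAbs(cv2.resize(i,(400,400*i.shape[0]//i.shape[1]),interpolation=cv2.INTER_CUBIC),alpha=1.4)
a,b=f(a),f(b);h=max(len(a),len(b))
o=np.zeros((h,800,3),np.uint8);o[:len(a),:400]=a;o[:len(b),400:]=b
cv2.imwrite("pics/crop0.png",o)
# outlines, line, button
for n in("scene","side"):
    c=bot.camera(n);im=c["image"]
    w0={"scene":(232,237),"side":(321,203)}[n]
    for r in bot.outline_of(n,"dark_roller"):
        if np.hypot(*(np.array(r["pixel"])-w0))<12:
            rect=cv2.minAreaRect(np.argwhere(r["region"])[:,::-1].astype(np.float32)); box=cv2.boxPoints(rect)
            print(n,"roller",rect, "centre@z.03",world(c,rect[0],.03).round(4), [world(c,p,.03)[:2].round(3) for p in box])
    # line: dark pixels on board, largest elongated component
    x0,y0,x1,y1={"scene":(215,185,290,255),"side":(262,185,335,265)}[n]
    g=cv2.cvtColor(im,cv2.COLOR_BGR2GRAY)[y0:y1,x0:x1]
    bh=cv2.morphologyEx(g,cv2.MORPH_BLACKHAT,np.ones((9,9)))
    k,l,st,_=cv2.connectedComponentsWithStats((bh>18).astype(np.uint8),connectivity=8)
    for i in range(1,k):
        if st[i,4]>30: 
            p=np.argwhere(l==i)[:,::-1]+[x0,y0]; W=np.array([world(c,q,.01)[:2] for q in p])
            m=W.mean(0);u=np.linalg.svd(W-m)[2][0];t=(W-m)@u
            print(n,"line",st[i],m.round(4),u.round(3),(m+u*t.min()).round(4),(m+u*t.max()).round(4))
    hsv=im.astype(int);red=((hsv[...,2]>120)&(hsv[...,1]<60)&(hsv[...,0]<70))
    bx={"scene":(210,161),"side":(340,296)}[n]
    q=np.argwhere(red)[:,::-1];q=q[np.hypot(*(q-bx).T)<9];print(n,"btn",len(q),q.mean(0),world(c,q.mean(0),.035))
E
```

```text
scene roller ((231.00003051757812, 235.00003051757812), (36.769554138183594, 14.142135620117188), 45.0) centre@z.03 [ 0.634  -0.0389  0.03  ] [array([ 0.652, -0.093]), array([ 0.611, -0.099]), array([0.616, 0.014]), array([0.656, 0.018])]
scene line [ 40   0  33  25 265] [ 0.4579 -0.0589] [-0.102  0.995] [ 0.4648 -0.1261] [ 0.4533 -0.0144]
scene line [  7   8  68  62 439] [ 0.5541 -0.0094] [0.019 1.   ] [ 0.5512 -0.1617] [0.556  0.0896]
scene line [14 39 15 14 84] [ 0.6107 -0.0506] [0.033 0.999] [ 0.6097 -0.0801] [ 0.6117 -0.0209]
scene line [ 7 49 11 11 84] [ 0.6418 -0.0469] [0.106 0.994] [ 0.6397 -0.066 ] [ 0.6439 -0.0272]
scene btn 0 [nan nan] [nan nan nan]
side roller ((321.35986328125, 204.68540954589844), (41.15005874633789, 16.773330688476562), 46.54815673828125) centre@z.03 [ 0.6311 -0.0388  0.03  ] [array([0.605, 0.014]), array([0.656, 0.031]), array([ 0.656, -0.09 ]), array([ 0.608, -0.103])]
side line [  0   0  24  15 112] [0.5591 0.0822] [-0.999 -0.04 ] [0.5987 0.0838] [0.5222 0.0807]
side line [ 44   2  22  22 222] [0.6441 0.0062] [-0.589 -0.808] [0.6645 0.0341] [ 0.6211 -0.0254]
side line [  8  10  58  65 357] [ 0.5517 -0.0549] [-0.02 -1.  ] [0.5542 0.0667] [ 0.5496 -0.1594]
side line [  0  58  24  22 201] [ 0.4518 -0.094 ] [ 0.543 -0.84 ] [ 0.4299 -0.0601] [ 0.4657 -0.1155]
side btn 0 [nan nan] [nan nan nan]<stdin>:27: RuntimeWarning: Mean of empty slice.
  ret = um.true_divide(
```

View pics/crop0.png

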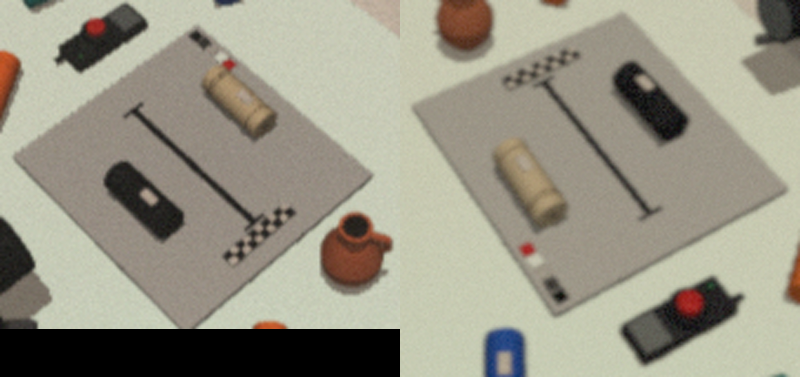

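The crop confirms the dark roller: near-black with a pale patch on top, on the board beyond the line, with the pale one on the near side. The line ends are at scene (226,197)/(277,243) and side (275,197)/(322,256). I'll work out the geometry from these.

```bash
python3 - <<'E'
from h import *
c={n:bot.camera(n) for n in("scene","side")}
def sc(n,x,y): 
    return (x/2.353+170-.3,y/2.353+150-.3) if n=="scene" else ((x-400)/2.2222+210-.3,y/2.2222+160-.3)
E={"scene":[(133,111),(253,220)],"side":[(650,213),(545,82)]}
for n in E:
    p=[world(c[n],sc(n,*q),.01)[:2] for q in E[n]]; d=p[1]-p[0]
    print(n,"ends",np.round(p,4),"mid",np.round((p[0]+p[1])/2,4),"len",np.linalg.norm(d),"yaw",np.arctan2(d[1],d[0]))
def tri(pa,pb):
    A=[];b=[]
    for n,q in(("scene",pa),("side",pb)):
        e=np.array(c[n]["eye"]);d=world(c[n],q,0)-e;d/=np.linalg.norm(d);P=np.eye(3)-np.outer(d,d);A.append(P);b.append(P@e)
    return np.linalg.lstsq(np.vstack(A),np.hstack(b),rcond=None)[0]
print("btn",tri(sc("scene",96,27),sc("side",690,300)),world(c["scene"],sc("scene",96,27),.034),world(c["side"],sc("side",690,301),.034))
# roller: fit pose by projecting cylinder silhouettes to masks
from scipy.optimize import minimize
M={}
for n,w0 in(("scene",(232,237)),("side",(321,203))):
    bot.camera(n)
    M[n]=min((r for r in bot.outline_of(n,"dark_roller")),key=lambda r:np.hypot(*(np.array(r["pixel"])-w0)))["region"].astype(np.uint8)
t=np.linspace(0,2*np.pi,24)
def cost(v,full=False):
    x,y,a=v;u=np.array([np.cos(a),np.sin(a),0]);s=np.array([-u[1],u[0],0]);o=[]
    P=[np.array([x,y,.03])+k*.05*u+.02*(np.cos(q)*s+np.sin(q)*np.array([0,0,1])) for k in(-1,1) for q in t]
    for n in M:
        h=cv2.convexHull(np.array([pix(c[n],p) for p in P],np.float32)*8)
        big=np.zeros((420,560),np.uint8);cv2.fillConvexPoly(big,h.astype(np.int32),1,shift=3)
        o.append((big&M[n]).sum()/(big|M[n]).sum())
    return o if full else -sum(o)
r=minimize(cost,[.632,-.039,1.54],method="Nelder-Mead",options=dict(initial_simplex=[[.632,-.039,1.54],[.642,-.039,1.54],[.632,-.029,1.54],[.632,-.039,1.7]]))
print("roller",r.x,cost(r.x,True))
for n in("pale_roller","scale_bar"):
  for k in c:
    bot.camera(k);o=bot.outline_of(k,n)
    if o: print(n,k,world(c[k],o[0]["pixel"],.03 if n[0]=="p" else .013))
E
```

```text
scene ends [[ 0.552  -0.1563]
 [ 0.5544  0.06  ]] mid [ 0.5532 -0.0482] len 0.2162398173120002 yaw 1.5598911074605502
side ends [[ 0.5503 -0.1553]
 [ 0.5557  0.0619]] mid [ 0.553  -0.0467] len 0.21728717891600027 yaw 1.5461025271358926
btn [ 0.51009609 -0.27213005  0.03760458] [ 0.50870169 -0.2749018   0.034     ] [ 0.5108126  -0.27147593  0.034     ]
roller [ 0.63371452 -0.03848401  1.56910942] [np.float64(0.9092436974789916), np.float64(0.8892005610098177)]
pale_roller scene [ 0.45539368 -0.07233034  0.03      ]
pale_roller side [ 0.4527422  -0.06551336  0.03      ]
scale_bar scene [0.56594064 0.08456412 0.013     ]
scale_bar side [0.55925511 0.07612846 0.013     ]
```

>>> apply_moves --series '[{"az": -0.12},{"az": -0.12},{"az": -0.118},{"tx": -2.6,"ty": 2.55},{"tx": -2.6,"ty": 2.55},{"tx": -2.6,"ty": 2.55},{"tx": -2.6,"ty": 2.55},{"tx": -2.6,"ty": 2.55},{"tx": -2.6,"ty": 2.55},{"tx": -2.6,"ty": 2.55}]' --fingers 4 --newtons 40

```text
invalid input at $.series[0]: expected keys tx, ty, tz, ax, ay, az
```

>>> apply_moves --series '[{"tx": -2.6,"ty": 2.55},{"tx": -2.6,"ty": 2.55},{"tx": -2.6,"ty": 2.55},{"tx": -2.6,"ty": 2.55},{"tx": -2.6,"ty": 2.55},{"tx": -2.6,"ty": 2.55},{"tx": -2.6,"ty": 2.55},{"tx": -2.6,"ty": 2.55},{"tx": -2.6,"ty": 2.55},{"tx": -2.6,"ty": 2.55}]'

```text
invalid input at $.series[0]: expected keys tx, ty, tz, ax, ay, az
```

>>> apply_moves --series '[{"tx": -2.6,"ty": 2.55},{"tx": -2.6,"ty": 2.55},{"tx": -2.6,"ty": 2.55},{},{}]'

```text
invalid input at $.series[0]: expected keys tx, ty, tz, ax, ay, az
```

All keys are needed in every row.

>>> apply_moves --series '[{"tx": 0,"ty": 0,"tz": 0,"ax": 0,"ay": 0,"az": -0.12},{"tx": 0,"ty": 0,"tz": 0,"ax": 0,"ay": 0,"az": -0.12},{"tx": 0,"ty": 0,"tz": 0,"ax": 0,"ay": 0,"az": -0.118},{"tx": -3.4,"ty": 3.3,"tz": 0,"ax": 0,"ay": 0,"az": 0},{"tx": -3.4,"ty": 3.3,"tz": 0,"ax": 0,"ay": 0,"az": 0},{"tx": -3.4,"ty": 3.3,"tz": 0,"ax": 0,"ay": 0,"az": 0},{"tx": -3.4,"ty": 3.3,"tz": 0,"ax": 0,"ay": 0,"az": 0},{"tx": -3.4,"ty": 3.3,"tz": 0,"ax": 0,"ay": 0,"az": 0},{"tx": -3.4,"ty": 3.3,"tz": 0,"ax": 0,"ay": 0,"az": 0},{"tx": -3.4,"ty": 3.3,"tz": 0,"ax": 0,"ay": 0,"az": 0}]' --fingers 4 --newtons 40

```text
clock: 2.4
position: [0.4205, 0.2448, 0.1937]
tcp_rot: [0.0, 0.713, 0.701, 0.0]
wrist_force: [0.7, 0.5, 0.5]
width: 0.0401
```

>>> apply_moves --series '[{"tx": -3.4,"ty": 3.3,"tz": 0,"ax": 0,"ay": 0,"az": 0},{"tx": -3.4,"ty": 3.3,"tz": 0,"ax": 0,"ay": 0,"az": 0},{"tx": -3.4,"ty": 3.3,"tz": 0,"ax": 0,"ay": 0,"az": 0},{"tx": -3.4,"ty": 3.3,"tz": 0,"ax": 0,"ay": 0,"az": 0},{"tx": -3.4,"ty": 3.3,"tz": 0,"ax": 0,"ay": 0,"az": 0},{"tx": -3.4,"ty": 3.3,"tz": 0,"ax": 0,"ay": 0,"az": 0},{"tx": -3.4,"ty": 3.3,"tz": 0,"ax": 0,"ay": 0,"az": 0},{"tx": -3.4,"ty": 3.3,"tz": 0,"ax": 0,"ay": 0,"az": 0},{"tx": 0,"ty": 0,"tz": 0,"ax": 0,"ay": 0,"az": 0},{"tx": 0,"ty": 0,"tz": 0,"ax": 0,"ay": 0,"az": 0}]'

```text
clock: 3.4
position: [0.6785, -0.0314, 0.1911]
tcp_rot: [-0.002, 0.714, 0.7, -0.001]
wrist_force: [0.1, 1.1, -0.0]
width: 0.0399
```

>>> apply_moves --series '[{"tx": -0.7,"ty": 2.3,"tz": 0,"ax": 0,"ay": 0,"az": 0},{"tx": 0,"ty": 0,"tz": 3,"ax": 0,"ay": 0,"az": 0},{"tx": 0,"ty": 0,"tz": 3,"ax": 0,"ay": 0,"az": 0},{"tx": 0,"ty": 0,"tz": 3,"ax": 0,"ay": 0,"az": 0},{"tx": 0,"ty": 0,"tz": 3,"ax": 0,"ay": 0,"az": 0},{"tx": 0,"ty": 0,"tz": 0,"ax": 0,"ay": 0,"az": 0},{"tx": 0,"ty": 0,"tz": 0,"ax": 0,"ay": 0,"az": 0}]'

```text
clock: 4.1
position: [0.7004, -0.0364, 0.0743]
tcp_rot: [-0.0, 0.713, 0.701, -0.0]
wrist_force: [0.4, 0.5, 0.6]
width: 0.0402
```

```bash
python3 - <<'E'
from h import *
c=bot.camera("side");a=cv2.resize(c["image"][110:290,230:470],None,fx=2.2,fy=2.2,interpolation=cv2.INTER_CUBIC)
w=bot.camera("wrist")["image"]
o=np.zeros((420,560+a.shape[1],3),np.uint8);o[:len(a),:a.shape[1]]=a;o[:,a.shape[1]:]=w
o=cv2.resize(o,None,fx=.72,fy=.72);cv2.imwrite("pics/p1.png",o);print(o.shape)
s=bot.get_state();print(s["position"],s["tcp_rot"],s["wrist_force"])
E
```

```text
(302, 783, 3)
[ 0.70286116 -0.03728448  0.07707149] [0.00196688 0.71306572 0.70109272 0.00154946] [-0.00573901 -0.38120409 -0.568391  ]
```

View pics/p1.png

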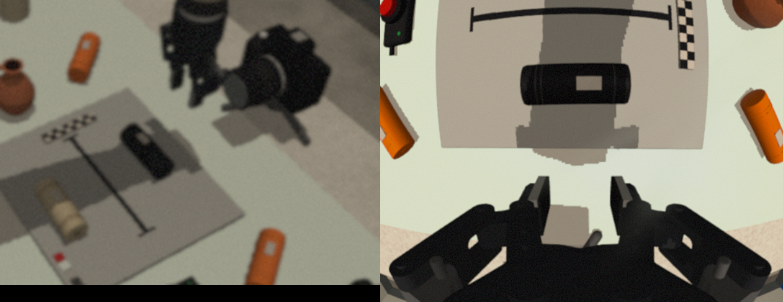

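The side view shows the gripper just beyond the dark roller, near the lens of the photo camera (an unlisted thing). The wrist view shows the roller centred ahead, patch on top, board edge behind it. I'll check the clearance to the lens.

```bash
python3 - <<'E'
from h import *
a=bot.camera("scene");b=bot.camera("side")
# lens front: scene0 ~ (160..186,243..268) ; side0 ~ (372..393,150..178)
A=[];B=[]
for c,q in((a,(172,257)),(b,(380,165))):
    e=np.array(c["eye"]);d=world(c,q,0)-e;d/=np.linalg.norm(d);P=np.eye(3)-np.outer(d,d);A.append(P);B.append(P@e)
    print([world(c,q,z).round(3) for z in(0,.05,.1)])
print(np.linalg.lstsq(np.vstack(A),np.hstack(B),rcond=None))
for q in((186,262),(180,246),(162,270)):print(q,world(a,q,.08),world(a,q,.04))
for q in((370,165),(385,178)):print(q,world(b,q,.08),world(b,q,.04))
E
```

```text
[array([ 0.784, -0.115, -0.   ]), array([ 0.794, -0.087,  0.05 ]), array([ 0.803, -0.059,  0.1  ])]
[array([0.877, 0.012, 0.   ]), array([ 0.835, -0.022,  0.05 ]), array([ 0.794, -0.056,  0.1  ])]
(array([ 0.79935981, -0.05700611,  0.09797496]), array([3.43695472e-05]), np.int32(3), array([1.41421356, 1.12922713, 0.85137893]))
(186, 262) [ 0.7826592  -0.03399378  0.08      ] [ 0.77474408 -0.05497938  0.04      ]
(180, 246) [ 0.76498842 -0.08111342  0.08      ] [ 0.75640623 -0.10387777  0.04      ]
(162, 270) [ 0.83906239 -0.05842874  0.08      ] [ 0.83327646 -0.08033676  0.04      ]
(370, 165) [ 0.78849708 -0.02901956  0.08      ] [ 0.82063007 -0.00111771  0.04      ]
(385, 178) [ 0.79033138 -0.08506868  0.08      ] [ 0.82255325 -0.05988263  0.04      ]
```

The lens starts at x≥0.765 and z≈0.1, so the gripper is clear of it. I'll descend, then push slowly at 3 cm/s.

>>> apply_moves --series '[{"tx": 0,"ty": -0.4,"tz": 2,"ax": 0,"ay": 0,"az": 0},{"tx": 0,"ty": 0,"tz": 2,"ax": 0,"ay": 0,"az": 0},{"tx": 0,"ty": 0,"tz": 1.6,"ax": 0,"ay": 0,"az": 0},{"tx": 0,"ty": 0,"tz": 0.2,"ax": 0,"ay": 0,"az": 0},{"tx": 0,"ty": -0.3,"tz": 0,"ax": 0,"ay": 0,"az": 0},{"tx": 0,"ty": -0.3,"tz": 0,"ax": 0,"ay": 0,"az": 0},{"tx": 0,"ty": -0.3,"tz": 0,"ax": 0,"ay": 0,"az": 0},{"tx": 0,"ty": -0.3,"tz": 0,"ax": 0,"ay": 0,"az": 0},{"tx": 0,"ty": -0.3,"tz": 0,"ax": 0,"ay": 0,"az": 0},{"tx": 0,"ty": -0.3,"tz": 0,"ax": 0,"ay": 0,"az": 0}]'

```text
clock: 5.3
position: [0.6793, -0.0374, 0.0158]
tcp_rot: [0.0, 0.713, 0.701, 0.0]
wrist_force: [0.7, -0.5, 0.3]
width: 0.0399
```

>>> apply_moves --series '[{"tx": 0,"ty": -0.3,"tz": 0,"ax": 0,"ay": 0,"az": 0},{"tx": 0,"ty": -0.3,"tz": 0,"ax": 0,"ay": 0,"az": 0},{"tx": 0,"ty": -0.3,"tz": 0,"ax": 0,"ay": 0,"az": 0},{"tx": 0,"ty": -0.3,"tz": 0,"ax": 0,"ay": 0,"az": 0},{"tx": 0,"ty": -0.3,"tz": 0,"ax": 0,"ay": 0,"az": 0},{"tx": 0,"ty": -0.3,"tz": 0,"ax": 0,"ay": 0,"az": 0},{"tx": 0,"ty": -0.3,"tz": 0,"ax": 0,"ay": 0,"az": 0},{"tx": 0,"ty": -0.3,"tz": 0,"ax": 0,"ay": 0,"az": 0},{"tx": 0,"ty": -0.3,"tz": 0,"ax": 0,"ay": 0,"az": 0},{"tx": 0,"ty": -0.3,"tz": 0,"ax": 0,"ay": 0,"az": 0}]'

```text
clock: 6.3
position: [0.6492, -0.0369, 0.0154]
tcp_rot: [0.0, 0.713, 0.701, 0.0]
wrist_force: [0.3, 0.5, 0.5]
width: 0.0401
```

```bash
python3 - <<'E'
from h import *
a=bot.camera("side")["image"][110:290,230:470];a=cv2.resize(a,(560,420),interpolation=cv2.INTER_CUBIC)
o=np.hstack([a,bot.camera("wrist")["image"]]);o=cv2.resize(o,(784,294));cv2.imwrite("pics/p2.png",o)
s=bot.get_state();print(s["position"],s["tcp_rot"],s["wrist_force"])
E
```

```text
[ 0.64896638 -0.03679916  0.01543434] [-1.40788313e-04  7.13361527e-01  7.00796192e-01 -9.33243206e-05] [ 0.192667    0.8414844  -0.23799283]
```

View pics/p2.png

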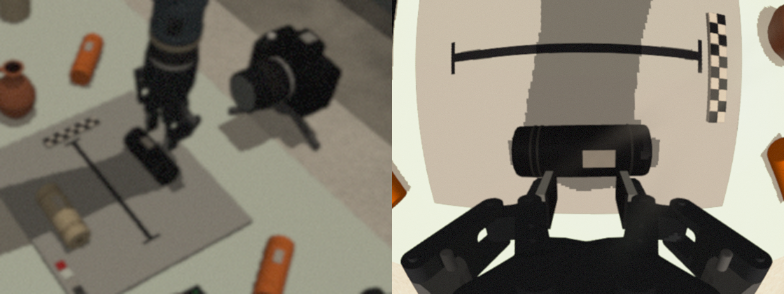

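The fingers are just about at the roller's back and the patch still shows on top. I'll continue slowly.

>>> apply_moves --series '[{"tx": 0,"ty": -0.3,"tz": 0,"ax": 0,"ay": 0,"az": 0},{"tx": 0,"ty": -0.3,"tz": 0,"ax": 0,"ay": 0,"az": 0},{"tx": 0,"ty": -0.3,"tz": 0,"ax": 0,"ay": 0,"az": 0},{"tx": 0,"ty": -0.3,"tz": 0,"ax": 0,"ay": 0,"az": 0},{"tx": 0,"ty": -0.3,"tz": 0,"ax": 0,"ay": 0,"az": 0},{"tx": 0,"ty": -0.3,"tz": 0,"ax": 0,"ay": 0,"az": 0}]'

```text
clock: 7.0
position: [0.6311, -0.0366, 0.0154]
tcp_rot: [0.0, 0.713, 0.701, 0.0]
wrist_force: [-0.3, 0.4, -0.8]
width: 0.0396
```

```bash
python3 - <<'E'
from h import *
w=bot.camera("wrist");cv2.imwrite("pics/p3.png",w["image"])
print(w["fx"],w["cx"],w["cy"],w["eye"],w["orientation"])
o=bot.outline_of("wrist","dark_roller")
print([(r["conf"],r["pixel"],r["region"].sum()) for r in o])
s=bot.get_state();print(s["position"],s["wrist_force"])
E
```

```text
325.19226210127806 277.335438610326 206.59905051379172 [ 0.56626998 -0.03680046  0.19554113] [0.09334454 0.70731466 0.69469661 0.09159363]
[(0.82, [8.9, 292.0], np.int64(949)), (0.77, [551.8, 254.7], np.int64(1725)), (0.69, [269.1, 239.1], np.int64(11284))]
[ 0.63095977 -0.03651686  0.01542016] [-0.33105797 -0.18173522  0.53773221]
```

View pics/p3.png

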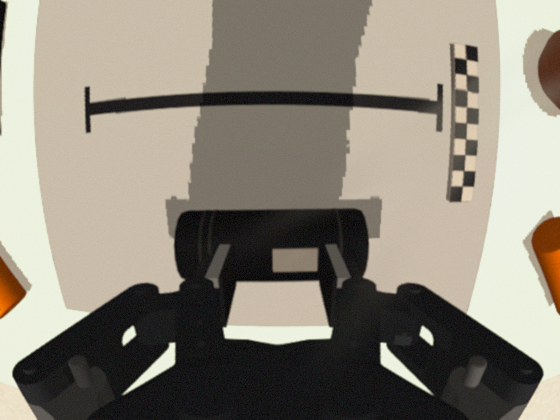

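```bash
cat >> h.py <<'E'
def wray(w,q):
    v=np.array([q[0]-w["cx"],q[1]-w["cy"]]);r=np.linalg.norm(v);t=r/w["fx"]
    return rot(w["orientation"])@np.array([*(v/r*np.sin(t)),np.cos(t)])
def wworld(w,q,z):
    d=wray(w,q);e=np.array(w["eye"]);return e+d*(z-e[2])/d[2]
def wroll(w,u0,u1,v):
    "roller x,z-consistent: rows u0,u1 of front/back silhouettes at column v -> x for z=.03 from each tangent"
    o=[]
    for u,s in((u0,-1),(u1,1)):
        d=wray(w,(v,u));e=np.array(w["eye"]);n=np.array([d[2],-d[0]]);n/=np.linalg.norm(n)
        xs=np.linspace(.4,.75,7001);dist=(xs-e[0])*n[0]+(.03-e[2])*n[1]
        c=xs[np.argsort(abs(abs(dist)-.02))[:40]];o.append(sorted({round(float(k),3) for k in c}))
    return o
E
python3 - <<'E'
from h import *
w=bot.camera("wrist")
print(wroll(w,208,280,285))
print("line row 98",wworld(w,(265,98),.01),"line ends",wworld(w,(87,109),.01),wworld(w,(440,108),.01))
print("ends of roller top y", wworld(w,(182,225),.04),wworld(w,(362,225),.04))
print("finger tips L,R px (218,262),(338,262)",wworld(w,(218,265),.02),wworld(w,(338,265),.02))
E
```

```text
[[0.59, 0.591, 0.632, 0.633], [0.631, 0.632, 0.676, 0.677]]
line row 98 [ 0.55261587 -0.04347584  0.01      ] line ends [ 0.54967067 -0.15717593  0.01      ] [0.55518013 0.06304754 0.01      ]
ends of roller top y [ 0.61683899 -0.08715456  0.04      ] [0.61845286 0.00590547 0.04      ]
finger tips L,R px (218,262),(338,262) [ 0.64890824 -0.07395278  0.02      ] [ 0.650227   -0.00181689  0.02      ]
```

```bash
python3 - <<'E'
from h import *
w=bot.camera("wrist")
for q in((230,245),(222,280),(333,245)):
    print(q,[wworld(w,q,z).round(3) for z in(.01,.02,.03,.04,.05,.06,.08)])
def wp(p):
    v=rot(w["orientation"]).T@(np.array(p)-np.array(w["eye"]));r=np.hypot(v[0],v[1]);t=np.arctan2(r,v[2]);return (w["cx"]+w["fx"]*t*v[0]/r,w["cy"]+w["fx"]*t*v[1]/r)
P=bot.get_state()["position"]
for dz in(0,.01,.02,.03,.05):print(dz,np.round([wp(P+[dx,dy,dz]) for dx in(-.011,.011) for dy in(-.02,.02)],0).tolist())
a=bot.camera("scene")["image"];b=bot.camera("side")["image"]
f=lambda i:cv2.resize(i,(400,400),interpolation=cv2.INTER_CUBIC)
cv2.imwrite("pics/p4.png",np.hstack([f(a[170:290,170:290]),f(b[140:260,260:380])]))
s=bot.get_state();print(s["joint_positions"],s["position"])
E
```

```text
(230, 245) [array([ 0.64 , -0.067,  0.01 ]), array([ 0.636, -0.066,  0.02 ]), array([ 0.632, -0.064,  0.03 ]), array([ 0.628, -0.062,  0.04 ]), array([ 0.624, -0.061,  0.05 ]), array([ 0.62 , -0.059,  0.06 ]), array([ 0.612, -0.056,  0.08 ])]
(222, 280) [array([ 0.665, -0.074,  0.01 ]), array([ 0.659, -0.072,  0.02 ]), array([ 0.654, -0.07 ,  0.03 ]), array([ 0.649, -0.068,  0.04 ]), array([ 0.644, -0.066,  0.05 ]), array([ 0.638, -0.064,  0.06 ]), array([ 0.628, -0.06 ,  0.08 ])]
(333, 245) [array([ 0.641, -0.004,  0.01 ]), array([ 0.637, -0.005,  0.02 ]), array([ 0.633, -0.007,  0.03 ]), array([ 0.629, -0.009,  0.04 ]), array([ 0.625, -0.011,  0.05 ]), array([ 0.621, -0.013,  0.06 ]), array([ 0.613, -0.016,  0.08 ])]
0 [[245.0, 217.0], [314.0, 215.0], [247.0, 252.0], [313.0, 250.0]]
0.01 [[243.0, 222.0], [316.0, 221.0], [245.0, 258.0], [315.0, 257.0]]
0.02 [[241.0, 228.0], [318.0, 226.0], [244.0, 266.0], [317.0, 265.0]]
0.03 [[239.0, 234.0], [320.0, 233.0], [242.0, 274.0], [319.0, 273.0]]
0.05 [[234.0, 250.0], [326.0, 248.0], [237.0, 293.0], [324.0, 292.0]]
[-1.63775792e-01  3.57028591e-01  1.01434289e-01  1.31493636e+00
 -1.66504179e-05 -1.45942625e-01] [ 0.63156437 -0.03656839  0.01548318]
```

View pics/p4.png

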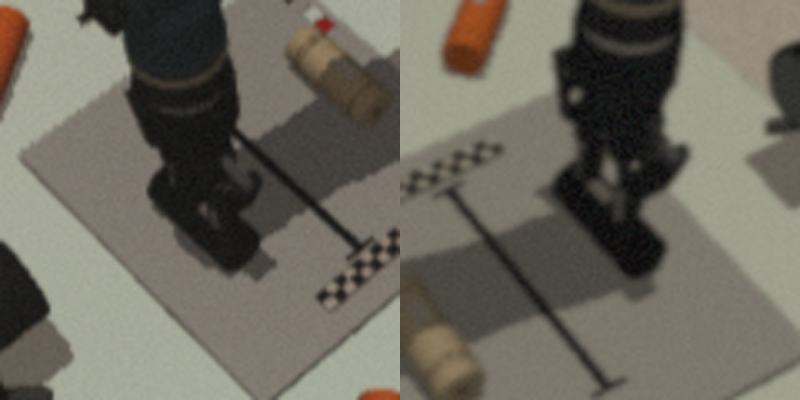

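Both views put the fingertips above the roller, and it has not moved. The tips seem higher than the reported TCP suggests, so I'll check against the earlier side picture, where the tips were at about (353,175) and (336,164).

```bash
python3 - <<'E'
from h import *
c=bot.camera("side");P=np.array([.703,-.037,.077])
for dz in(0,.013,.03,.045,.06):
    print(dz,[pix(c,P+[0,dy,dz]).round(0).tolist() for dy in(-.027,.027)])
w=bot.camera("wrist");s=bot.get_state()
T=rot(s["tcp_rot"]);print("cam in tool",T.T@(np.array(w["eye"])-s["position"]), (T.T@rot(w["orientation"])).round(3).tolist())
E
```

```text
0 [[352.0, 187.0], [339.0, 174.0]]
0.013 [[353.0, 184.0], [340.0, 170.0]]
0.03 [[354.0, 179.0], [340.0, 166.0]]
0.045 [[355.0, 174.0], [341.0, 161.0]]
0.06 [[356.0, 170.0], [342.0, 157.0]]
cam in tool [-0.00143107 -0.06486782 -0.18013287] [[1.0, -0.0, -0.0], [0.0, 0.966, 0.259], [0.0, -0.259, 0.966]]
```

Both cameras agree that the fingertips sit about 40 mm above the reported TCP, whatever the reason. I'll retreat and go lower behind the roller, watching the force.

>>> apply_moves --series '[{"tx": 0,"ty": 0,"tz": -1,"ax": 0,"ay": 0,"az": 0},{"tx": 0,"ty": 2.2,"tz": 0,"ax": 0,"ay": 0,"az": 0},{"tx": 0,"ty": 2.2,"tz": 0,"ax": 0,"ay": 0,"az": 0},{"tx": 0,"ty": 2.2,"tz": 0,"ax": 0,"ay": 0,"az": 0},{"tx": 0,"ty": 0,"tz": 1.5,"ax": 0,"ay": 0,"az": 0},{"tx": 0,"ty": 0,"tz": 1,"ax": 0,"ay": 0,"az": 0},{"tx": 0,"ty": 0,"tz": 0.5,"ax": 0,"ay": 0,"az": 0},{"tx": 0,"ty": 0,"tz": 0,"ax": 0,"ay": 0,"az": 0}]'

```text
clock: 8.2
position: [0.6948, -0.0374, -0.0068]
tcp_rot: [-0.002, 0.713, 0.701, -0.001]
wrist_force: [-0.1, -0.1, 1.0]
width: 0.0399
```

```bash
python3 - <<'E'
from h import *
a=bot.camera("side")["image"][110:260,270:470];a=cv2.resize(a,(560,420),interpolation=cv2.INTER_CUBIC)
o=np.hstack([a,bot.camera("wrist")["image"]]);o=cv2.resize(o,(800,300));cv2.imwrite("pics/p5.png",o)
s=bot.get_state();print(s["position"],s["tcp_rot"],s["wrist_force"])
E
```

```text
[ 0.69647948 -0.03765934 -0.00471269] [-3.73089773e-04  7.13390140e-01  7.00766913e-01 -3.19381622e-04] [ 0.02567561  0.13059638 -0.18256426]
```

View pics/p5.png

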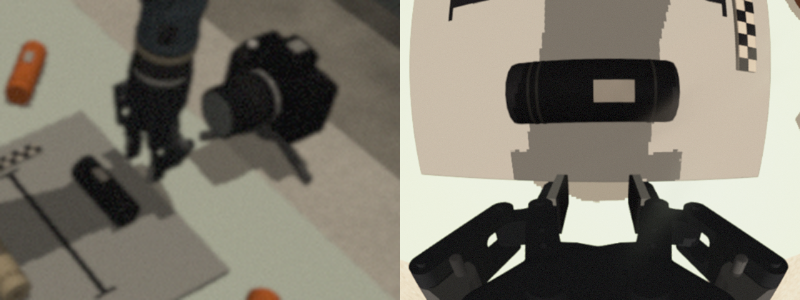

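At reported z=-0.005 nothing touches, so the tips are indeed higher. The roller is untouched and the fingers stand behind it near the board edge. I'll go 14 mm lower and start pushing.

>>> apply_moves --series '[{"tx": 0,"ty": -0.1,"tz": 0.5,"ax": 0,"ay": 0,"az": 0},{"tx": 0,"ty": -0.1,"tz": 0.4,"ax": 0,"ay": 0,"az": 0},{"tx": 0,"ty": -0.1,"tz": 0.3,"ax": 0,"ay": 0,"az": 0},{"tx": 0,"ty": 0,"tz": 0.2,"ax": 0,"ay": 0,"az": 0},{"tx": 0,"ty": 0,"tz": 0,"ax": 0,"ay": 0,"az": 0}]'

```text
clock: 8.8
position: [0.694, -0.0376, -0.0192]
tcp_rot: [-0.0, 0.713, 0.701, -0.0]
wrist_force: [-1.0, -0.1, 0.3]
width: 0.0399
```

>>> apply_moves --series '[{"tx": 0,"ty": -0.3,"tz": 0,"ax": 0,"ay": 0,"az": 0},{"tx": 0,"ty": -0.3,"tz": 0,"ax": 0,"ay": 0,"az": 0},{"tx": 0,"ty": -0.3,"tz": 0,"ax": 0,"ay": 0,"az": 0},{"tx": 0,"ty": -0.3,"tz": 0,"ax": 0,"ay": 0,"az": 0},{"tx": 0,"ty": -0.3,"tz": 0,"ax": 0,"ay": 0,"az": 0},{"tx": 0,"ty": -0.3,"tz": 0,"ax": 0,"ay": 0,"az": 0},{"tx": 0,"ty": -0.3,"tz": 0,"ax": 0,"ay": 0,"az": 0},{"tx": 0,"ty": -0.3,"tz": 0,"ax": 0,"ay": 0,"az": 0}]'

```text
clock: 9.6
position: [0.6702, -0.0372, -0.0185]
tcp_rot: [0.0, 0.713, 0.701, 0.0]
wrist_force: [0.2, 0.0, 1.0]
width: 0.0398
```

>>> apply_moves --series '[{"tx": 0,"ty": -0.3,"tz": 0,"ax": 0,"ay": 0,"az": 0},{"tx": 0,"ty": -0.3,"tz": 0,"ax": 0,"ay": 0,"az": 0},{"tx": 0,"ty": -0.3,"tz": 0,"ax": 0,"ay": 0,"az": 0},{"tx": 0,"ty": -0.3,"tz": 0,"ax": 0,"ay": 0,"az": 0},{"tx": 0,"ty": -0.3,"tz": 0,"ax": 0,"ay": 0,"az": 0},{"tx": 0,"ty": -0.3,"tz": 0,"ax": 0,"ay": 0,"az": 0},{"tx": 0,"ty": 0,"tz": 0,"ax": 0,"ay": 0,"az": 0}]'

```text
clock: 10.3
position: [0.6519, -0.0369, -0.0186]
tcp_rot: [-0.0, 0.713, 0.701, -0.0]
wrist_force: [0.4, 0.1, 0.0]
width: 0.0398
```

```bash
python3 - <<'E'
from h import *
a=bot.camera("side")["image"][110:260,270:470];a=cv2.resize(a,(560,420),interpolation=cv2.INTER_CUBIC)
o=np.hstack([a,bot.camera("wrist")["image"]]);o=cv2.resize(o,(800,300));cv2.imwrite("pics/p6.png",o)
s=bot.get_state();print(s["position"],s["tcp_rot"],s["wrist_force"])
E
```

```text
[ 0.65226925 -0.03692143 -0.01862805] [-5.47551591e-05  7.13395458e-01  7.00761669e-01 -3.65143572e-05] [ 0.24070391  0.57471388 -0.51275892]
```

View pics/p6.png

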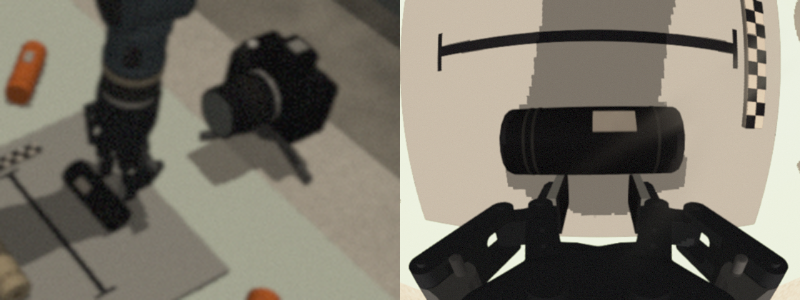

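It rolls: the patch has tipped towards the line, with negligible force. I'll measure the roller numerically from the wrist camera.

```bash
cat > m.py <<'E'
from h import *
def meas():
    w=bot.camera("wrist");im=w["image"];R=rot(w["orientation"]);e=np.array(w["eye"])
    o=[r for r in bot.outline_of("wrist","dark_roller") if 150<r["pixel"][0]<400]
    reg=o[0]["region"] if o else None
    out=[]
    for v in(225,240,265,285,300):
        rows=np.where(reg[:,v])[0] if reg is not None else [0,0]
        out.append((v,rows.min(),rows.max(),[round(float(x),4) for x in tang(w,v,rows.min(),rows.max()+1)]))
    print(*out,sep="\n"); s=bot.get_state();print(s["position"],s["wrist_force"],s["clock"])
def tang(w,v,u0,u1):
    e=np.array(w["eye"]);r=[]
    for u,s in((u0,1),(u1,-1)):
        d=wray(w,(v,u));a=np.arctan2(d[0],-d[2]);h=e[2]-.03
        r.append(e[0]+h*np.tan(a)+s*.02/np.cos(a))   # tangent cylinder axis along y
    return r
E
python3 -c "
from m import *
meas()"
```

```text
(225, np.int64(149), np.int64(243), [0.6181, 0.6178])
(240, np.int64(147), np.int64(242), [0.6175, 0.6174])
(265, np.int64(148), np.int64(242), [0.6182, 0.6175])
(285, np.int64(148), np.int64(242), [0.6184, 0.6176])
(300, np.int64(148), np.int64(242), [0.6184, 0.6178])
[ 0.65248112 -0.03691847 -0.01860755] [-0.3877664  -0.44812582 -0.06450282] 10.5
```

>>> apply_moves --series '[{"tx": 0,"ty": -0.3,"tz": 0,"ax": 0,"ay": 0,"az": 0},{"tx": 0,"ty": -0.3,"tz": 0,"ax": 0,"ay": 0,"az": 0},{"tx": 0,"ty": -0.3,"tz": 0,"ax": 0,"ay": 0,"az": 0},{"tx": 0,"ty": -0.3,"tz": 0,"ax": 0,"ay": 0,"az": 0},{"tx": 0,"ty": -0.3,"tz": 0,"ax": 0,"ay": 0,"az": 0},{"tx": 0,"ty": -0.3,"tz": 0,"ax": 0,"ay": 0,"az": 0},{"tx": 0,"ty": -0.3,"tz": 0,"ax": 0,"ay": 0,"az": 0},{"tx": 0,"ty": -0.3,"tz": 0,"ax": 0,"ay": 0,"az": 0},{"tx": 0,"ty": -0.3,"tz": 0,"ax": 0,"ay": 0,"az": 0},{"tx": 0,"ty": -0.3,"tz": 0,"ax": 0,"ay": 0,"az": 0}]'

```text
clock: 11.5
position: [0.6222, -0.0363, -0.0186]
tcp_rot: [-0.0, 0.713, 0.701, 0.0]
wrist_force: [-0.6, -0.2, 0.8]
width: 0.0403
```

>>> apply_moves --series '[{"tx": 0,"ty": -0.3,"tz": 0,"ax": 0,"ay": 0,"az": 0},{"tx": 0,"ty": -0.3,"tz": 0,"ax": 0,"ay": 0,"az": 0},{"tx": 0,"ty": -0.3,"tz": 0,"ax": 0,"ay": 0,"az": 0},{"tx": 0,"ty": -0.3,"tz": 0,"ax": 0,"ay": 0,"az": 0},{"tx": 0,"ty": -0.3,"tz": 0,"ax": 0,"ay": 0,"az": 0},{"tx": 0,"ty": -0.3,"tz": 0,"ax": 0,"ay": 0,"az": 0},{"tx": 0,"ty": -0.3,"tz": 0,"ax": 0,"ay": 0,"az": 0},{"tx": 0,"ty": 0,"tz": 0,"ax": 0,"ay": 0,"az": 0}]'

```text
clock: 12.3
position: [0.6009, -0.0359, -0.0187]
tcp_rot: [-0.0, 0.713, 0.701, -0.0]
wrist_force: [-0.0, 0.4, 0.3]
width: 0.0397
```

```bash
python3 -c "
from m import *
meas()
w=bot.camera('wrist');cv2.imwrite('pics/p7.png',w['image'])"
```

```text
(225, np.int64(152), np.int64(246), [0.568, 0.5677])
(240, np.int64(151), np.int64(247), [0.5678, 0.5682])
(265, np.int64(151), np.int64(246), [0.568, 0.5678])
(285, np.int64(151), np.int64(246), [0.5682, 0.568])
(300, np.int64(151), np.int64(246), [0.5683, 0.5681])
[ 0.60127217 -0.03599153 -0.01865717] [-0.37660435 -0.34723077 -0.44047026] 12.4
```

View pics/p7.png

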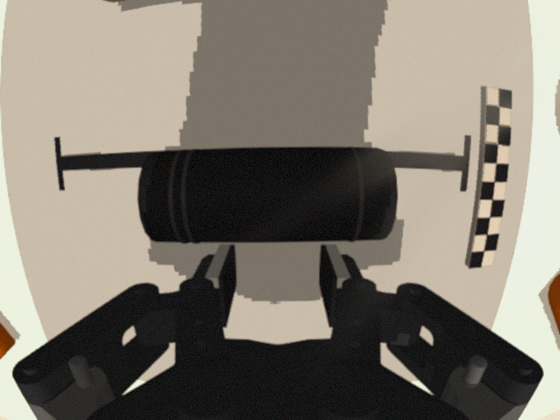

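The patch is out of sight underneath, the roller is parallel to the line, and the line ends show at (60,162) and (465,162).

```bash
python3 -c "
from m import *
w=bot.camera('wrist')
a,b=wworld(w,(60,162),.01),wworld(w,(465,162),.01);print(a,b,(a+b)/2)
print('roller ends',wworld(w,(139,195),.03),wworld(w,(397,192),.03))"
```

```text
[ 0.54964932 -0.15615689  0.01      ] [0.554695   0.06214102 0.01      ] [ 0.55217216 -0.04700794  0.01      ]
roller ends [ 0.56543952 -0.0979212   0.03      ] [0.56622491 0.01505658 0.03      ]
```

>>> apply_moves --series '[{"tx": 0,"ty": -0.3,"tz": 0,"ax": 0,"ay": 0,"az": 0},{"tx": 0,"ty": -0.3,"tz": 0,"ax": 0,"ay": 0,"az": 0},{"tx": 0,"ty": -0.3,"tz": 0,"ax": 0,"ay": 0,"az": 0},{"tx": 0,"ty": -0.25,"tz": 0,"ax": 0,"ay": 0,"az": 0},{"tx": 0,"ty": -0.2,"tz": 0,"ax": 0,"ay": 0,"az": 0},{"tx": 0,"ty": -0.15,"tz": 0,"ax": 0,"ay": 0,"az": 0},{"tx": 0,"ty": 0,"tz": 0,"ax": 0,"ay": 0,"az": 0},{"tx": 0,"ty": 0,"tz": 0,"ax": 0,"ay": 0,"az": 0}]'

```text
clock: 13.3
position: [0.5864, -0.0358, -0.0186]
tcp_rot: [0.0, 0.713, 0.701, 0.0]
wrist_force: [-0.1, 0.6, -0.1]
width: 0.0403
```

```bash
python3 -c "
from m import *
meas()"
```

```text
(225, np.int64(155), np.int64(248), [0.5547, 0.5541])
(240, np.int64(155), np.int64(249), [0.5549, 0.5546])
(265, np.int64(154), np.int64(250), [0.5548, 0.5552])
(285, np.int64(154), np.int64(248), [0.5549, 0.5544])
(300, np.int64(154), np.int64(248), [0.555, 0.5545])
[ 0.58647136 -0.03572715 -0.01860025] [ 0.12387405  0.51447615 -0.18509057] 13.4
```

>>> apply_moves --series '[{"tx": 0,"ty": -0.1,"tz": 0,"ax": 0,"ay": 0,"az": 0},{"tx": 0,"ty": -0.1,"tz": 0,"ax": 0,"ay": 0,"az": 0},{"tx": 0,"ty": 0,"tz": 0,"ax": 0,"ay": 0,"az": 0},{"tx": 0,"ty": 0,"tz": 0,"ax": 0,"ay": 0,"az": 0},{"tx": 0,"ty": 0,"tz": 0,"ax": 0,"ay": 0,"az": 0},{"tx": 0,"ty": 0.3,"tz": 0,"ax": 0,"ay": 0,"az": 0},{"tx": 0,"ty": 1,"tz": 0,"ax": 0,"ay": 0,"az": 0},{"tx": 0,"ty": 2,"tz": 0,"ax": 0,"ay": 0,"az": 0},{"tx": 0,"ty": 1,"tz": 0,"ax": 0,"ay": 0,"az": 0},{"tx": 0,"ty": 0,"tz": 0,"ax": 0,"ay": 0,"az": 0}]'

```text
clock: 14.4
position: [0.629, -0.0366, -0.0185]
tcp_rot: [0.001, 0.713, 0.701, 0.0]
wrist_force: [0.1, -0.1, 0.2]
width: 0.0397
```

```bash
python3 -c "
from m import *
meas()
s=bot.camera('side');o=bot.outline_of('side','dark_roller');print([(r['conf'],r['pixel']) for r in o])"
```

```text
(225, np.int64(48), np.int64(144), [0.5535, 0.553])
(240, np.int64(47), np.int64(143), [0.5534, 0.5528])
(265, np.int64(46), np.int64(142), [0.5534, 0.5526])
(285, np.int64(47), np.int64(142), [0.554, 0.5528])
(300, np.int64(47), np.int64(143), [0.554, 0.5533])
[ 0.62714874 -0.03644788 -0.01879335] [ 0.09990325 -0.30904962  0.18054707] 14.5
[(0.97, [397.8, 272.4]), (0.84, [297.9, 220.9]), (0.7, [254.1, 335.9]), (0.61, [363.1, 345.4]), (0.59, [281.1, 146.0]), (0.55, [238.3, 164.8]), (0.41, [447.4, 311.7])]
```

The roller sits at x=0.5533 against the line at 0.5525. Next I'll rise, close the fingers and go over the button.

>>> apply_moves --series '[{"tx": 0,"ty": 0,"tz": -3.5,"ax": 0,"ay": 0,"az": 0},{"tx": 0,"ty": 0,"tz": -3.5,"ax": 0,"ay": 0,"az": 0},{"tx": 0,"ty": 0,"tz": -3.5,"ax": 0,"ay": 0,"az": 0},{"tx": 0,"ty": 0,"tz": -2.5,"ax": 0,"ay": 0,"az": 0},{"tx": -4,"ty": -1.9,"tz": 0,"ax": 0,"ay": 0,"az": 0},{"tx": -4,"ty": -1.9,"tz": 0,"ax": 0,"ay": 0,"az": 0},{"tx": -4,"ty": -1.9,"tz": 0,"ax": 0,"ay": 0,"az": 0},{"tx": -4,"ty": -1.9,"tz": 0,"ax": 0,"ay": 0,"az": 0},{"tx": -4,"ty": -1.9,"tz": 0,"ax": 0,"ay": 0,"az": 0},{"tx": -3.8,"ty": -1.8,"tz": 0,"ax": 0,"ay": 0,"az": 0}]'

```text
clock: 15.6
position: [0.5085, -0.2736, 0.1115]
tcp_rot: [-0.0, 0.713, 0.701, -0.0]
wrist_force: [0.1, 0.3, -0.4]
width: 0.0402
```

>>> apply_moves --series '[{"tx": 0,"ty": 0,"tz": 0,"ax": 0,"ay": 0,"az": 0},{"tx": 0,"ty": 0,"tz": 0,"ax": 0,"ay": 0,"az": 0},{"tx": 0,"ty": 0,"tz": 0,"ax": 0,"ay": 0,"az": 0},{"tx": 0,"ty": 0,"tz": 0,"ax": 0,"ay": 0,"az": 0},{"tx": 0,"ty": 0,"tz": 0,"ax": 0,"ay": 0,"az": 0}]' --fingers 0

```text
clock: 16.1
position: [0.5107, -0.2712, 0.1114]
tcp_rot: [-0.0, 0.713, 0.702, 0.0]
wrist_force: [1.0, -0.4, -0.8]
width: 0.0
```

```bash
python3 -c "
from m import *
w=bot.camera('wrist');im=w['image'].astype(int);cv2.imwrite('pics/p8.png',w['image'])
m=(im[...,2]>1.8*im[...,1])&(im[...,2]>1.8*im[...,0])&(im[...,2]>70)
k,l,st,ce=cv2.connectedComponentsWithStats(m.astype(np.uint8))
for i in range(1,k):
    if st[i,4]>40: p=im[l==i].mean(0); print(st[i],p.round(),ce[i],wworld(w,ce[i],.034))
s=bot.get_state();print(s['position'],s['width'],s['clock'])"
```

```text
[429  86  13  16 187] [ 40.  45. 185.] [435.01604278  93.77005348] [ 0.41856072 -0.13810138  0.034     ]
[260 184  31  32 771] [ 16.  20. 106.] [275.26199741 199.75486381] [ 0.50920212 -0.2743075   0.034     ]
[271 329  13  16 129] [  4.  52. 120.] [276.30232558 338.06976744] [ 0.64843063 -0.27584657  0.034     ]
[ 0.51069516 -0.2713438   0.11139069] -0.00018430043209612454 16.15
```

View pics/p8.png

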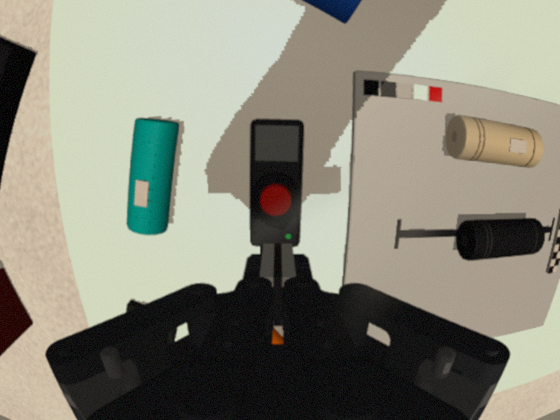

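The roller lies on the line in this view too (500,238), and the button is at (275,200) → (0.509,-0.274). The TCP is within 3 mm of it, so I'll centre and descend.

>>> apply_moves --series '[{"tx": -0.2,"ty": -0.1,"tz": 2.5,"ax": 0,"ay": 0,"az": 0},{"tx": 0,"ty": 0,"tz": 2.5,"ax": 0,"ay": 0,"az": 0},{"tx": 0,"ty": 0,"tz": 2.5,"ax": 0,"ay": 0,"az": 0},{"tx": 0,"ty": 0,"tz": 1,"ax": 0,"ay": 0,"az": 0},{"tx": 0,"ty": 0,"tz": 0,"ax": 0,"ay": 0,"az": 0},{"tx": 0,"ty": 0,"tz": 0,"ax": 0,"ay": 0,"az": 0}]'

```text
clock: 16.75
position: [0.5098, -0.2744, 0.0273]
tcp_rot: [0.001, 0.713, 0.701, 0.0]
wrist_force: [0.4, -0.6, -1.0]
width: 0.0001
```

```bash
python3 -c "
from m import *
w=bot.camera('wrist');cv2.imwrite('pics/p9.png',w['image'])
s=bot.get_state();print(s['position'],s['wrist_force'])
a=bot.camera('side');o=cv2.resize(a['image'][200:330,270:440],(560,428),interpolation=cv2.INTER_CUBIC)[:420]
cv2.imwrite('pics/p9.png',cv2.resize(np.hstack([o,w['image']]),(800,300)))
P=s['position'];print([(dz,pix(a,P+[0,0,dz]).round(0)) for dz in(0,.03,.04,.05)])
"
```

```text
[ 0.51028296 -0.27492137  0.02803196] [ 0.45705749 -0.17281858  0.7065666 ]
[(0, array([341., 298.])), (0.03, array([342., 291.])), (0.04, array([343., 288.])), (0.05, array([343., 286.]))]
```

View pics/p9.png

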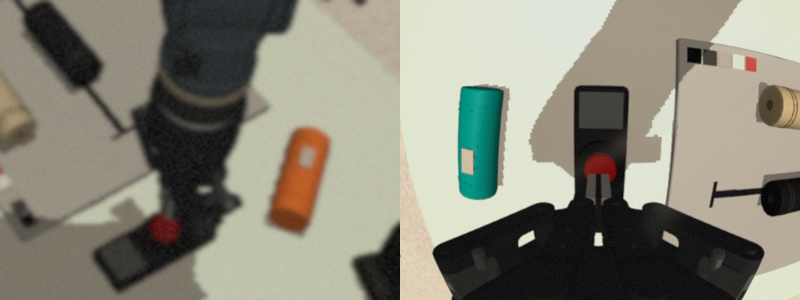

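The fingertip is over the red button. That was the twelfth and last picture, so from here I go by force.

>>> apply_moves --series '[{"tx": 0,"ty": 0,"tz": 1,"ax": 0,"ay": 0,"az": 0},{"tx": 0,"ty": 0,"tz": 0.6,"ax": 0,"ay": 0,"az": 0},{"tx": 0,"ty": 0,"tz": 0.2,"ax": 0,"ay": 0,"az": 0},{"tx": 0,"ty": 0,"tz": 0.2,"ax": 0,"ay": 0,"az": 0},{"tx": 0,"ty": 0,"tz": 0.2,"ax": 0,"ay": 0,"az": 0},{"tx": 0,"ty": 0,"tz": 0,"ax": 0,"ay": 0,"az": 0}]'

```text
clock: 17.45
position: [0.509, -0.2743, 0.0041]
tcp_rot: [-0.0, 0.713, 0.701, -0.0]
wrist_force: [-0.6, -0.0, -0.4]
width: 0.0001
```

>>> apply_moves --series '[{"tx": 0,"ty": 0,"tz": 0.2,"ax": 0,"ay": 0,"az": 0},{"tx": 0,"ty": 0,"tz": 0.1,"ax": 0,"ay": 0,"az": 0},{"tx": 0,"ty": 0,"tz": 0,"ax": 0,"ay": 0,"az": 0}]'

```text
clock: 17.75
position: [0.5094, -0.2746, 0.0017]
tcp_rot: [0.0, 0.713, 0.701, 0.0]
wrist_force: [0.3, 0.1, 1.7]
width: -0.0001
```

>>> apply_moves --series '[{"tx": 0,"ty": 0,"tz": 0.2,"ax": 0,"ay": 0,"az": 0},{"tx": 0,"ty": 0,"tz": 0.1,"ax": 0,"ay": 0,"az": 0},{"tx": 0,"ty": 0,"tz": 0,"ax": 0,"ay": 0,"az": 0}]'

```text
clock: 18.05
position: [0.5095, -0.2746, -0.0012]
tcp_rot: [0.0, 0.713, 0.701, 0.0]
wrist_force: [-0.8, -0.2, 4.5]
width: 0.0002
```

>>> apply_moves --series '[{"tx": 0,"ty": 0,"tz": 0.1,"ax": 0,"ay": 0,"az": 0},{"tx": 0,"ty": 0,"tz": 0.1,"ax": 0,"ay": 0,"az": 0},{"tx": 0,"ty": 0,"tz": 0,"ax": 0,"ay": 0,"az": 0}]'

```text
clock: 18.35
position: [0.5095, -0.2746, -0.0033]
tcp_rot: [0.0, 0.713, 0.701, 0.0]
wrist_force: [-0.4, -0.4, 4.6]
width: -0.0003
```

>>> apply_moves --series '[{"tx": 0,"ty": 0,"tz": 0.1,"ax": 0,"ay": 0,"az": 0},{"tx": 0,"ty": 0,"tz": 0.1,"ax": 0,"ay": 0,"az": 0},{"tx": 0,"ty": 0,"tz": 0,"ax": 0,"ay": 0,"az": 0}]'

```text
clock: 18.65
position: [0.5095, -0.2747, -0.0039]
tcp_rot: [0.001, 0.713, 0.701, 0.0]
wrist_force: [-2.2, 1.4, 10.1]
width: 0.0003
```

It hit a hard stop: about 6 mm after first contact, the force jumped to 10 N with only 0.6 of 2 mm followed. The button is fully down, so I'll retract.

>>> apply_moves --series '[{"tx": 0,"ty": 0,"tz": 0,"ax": 0,"ay": 0,"az": 0},{"tx": 0,"ty": 0,"tz": -0.5,"ax": 0,"ay": 0,"az": 0},{"tx": 0,"ty": 0,"tz": -1,"ax": 0,"ay": 0,"az": 0},{"tx": 0,"ty": 0,"tz": -3,"ax": 0,"ay": 0,"az": 0},{"tx": 0,"ty": 0,"tz": -3,"ax": 0,"ay": 0,"az": 0},{"tx": 0,"ty": 0,"tz": -3,"ax": 0,"ay": 0,"az": 0},{"tx": 0,"ty": 0,"tz": 0,"ax": 0,"ay": 0,"az": 0},{"tx": 0,"ty": 0,"tz": 0,"ax": 0,"ay": 0,"az": 0}]'

```text
clock: 19.45
position: [0.5094, -0.2745, 0.0998]
tcp_rot: [0.0, 0.713, 0.701, 0.0]
wrist_force: [0.2, -0.2, -0.4]
width: 0.0003
```

```bash
python3 - <<'E'
from h import *
ref={n:cv2.imread(f"pics/{n}0.png") for n in("scene","side")}
for n,w0 in(("scene",(252,222)),("side",(298,225))):
    c=bot.camera(n)
    for o in("dark_roller","pale_roller","shutter_top","juglet","scale_bar"):
        r=bot.outline_of(n,o)
        if o[0]=="d": r=[min(r,key=lambda q:np.hypot(*(np.array(q["pixel"])-w0)))]
        if r: print(n,o,r[0]["pixel"],world(c,r[0]["pixel"],.03)[:2].round(4))
w=bot.camera("wrist");im=w["image"].astype(int)
m=(im[...,2]>1.8*im[...,1])&(im[...,2]>1.8*im[...,0])&(im[...,2]>70)
k,l,st,ce=cv2.connectedComponentsWithStats(m.astype(np.uint8))
i=1+np.argmax(st[1:,4]);print("button",st[i],ce[i])
s=bot.get_state();print(s["position"],s["wrist_force"],s["clock"])
E
```

```text
scene dark_roller [252.7, 220.9] [ 0.561  -0.0307]
scene pale_roller [266.8, 191.4] [ 0.4634 -0.0762]
scene shutter_top [209.2, 162.3] [ 0.5126 -0.2772]
scene juglet [319.6, 259.3] [0.5165 0.1818]
side dark_roller [293.6, 217.5] [ 0.5481 -0.0359]
side pale_roller [267.9, 242.8] [ 0.4535 -0.0674]
side shutter_top [192.3, 128.4] [0.484  0.4031]
side juglet [237.1, 164.0] [0.5223 0.2028]
side scale_bar [271.9, 191.6] [0.5487 0.0658]
button [263 189  33  34 846] [279.27777778 205.41962175]
[ 0.50916245 -0.27440095  0.09937372] [ 0.23473905 -0.27293942 -0.34468977] 20.1
```

```bash
python3 - <<'E'
from m import *
w=bot.camera("wrist");o=[r for r in bot.outline_of("wrist","dark_roller")]
for r in o: print(r["conf"],np.round(r["pixel"]),r["region"].sum())
r=min(o,key=lambda q:np.hypot(q["pixel"][0]-505,q["pixel"][1]-240));g=r["region"]
xs=np.where(g.any(0))[0];print(xs.min(),xs.max())
for v in np.linspace(xs.min()+15,xs.max()-12,5).astype(int):
    u=np.where(g[:,v])[0];print(v,u.min(),u.max(),np.round(tang(w,v,u.min(),u.max()+1),4),wworld(w,(v,u.mean()),.045)[:2])
E
```

```text
0.78 [342.   5.] 629
0.7 [149. 181.] 5394
0.57 [504. 243.] 3346
0.39 [279. 339.] 91
464 553
479 224 265 [0.5526 0.5527] [ 0.54568162 -0.09560131]
494 224 264 [0.5534 0.5535] [ 0.54642143 -0.07726551]
510 223 263 [0.5532 0.5547] [ 0.54686529 -0.05627112]
525 223 261 [0.5542 0.5547] [ 0.54733396 -0.0348877 ]
541 222 257 [0.5542 0.5527] [ 0.54639508 -0.0103875 ]
```

The roller is still at x≈0.5535 against the line at 0.5525, and parallel to it. Handing in.

```bash
python3 -c "
from station import bot
print(bot.job_done())"
```

```text
the job is handed in; nothing more can be done
None
```

I rolled the dark roller onto the focus line by pushing it at 3 cm/s or less with two fingertips, low behind it, then pressed the shutter button and let it come up. I handed the job in at about 20 s of the 67 s allowed.

**Roller:** the last wrist-camera check put its centre at x ≈ 0.5535 m, with the line at ≈ 0.5525 m. It lay parallel to the line and about 10 mm along it from the middle, within the 8 mm and 60 mm limits. Its patch went out of sight as it rolled, about 81 mm in all (≈ 4 rad). I never lifted it, and wrist force while pushing stayed within about 1 N.

**Shutter:** the button took about 6 mm of travel before a hard stop at 10 N. After I retracted there was no force on the tool. I took the button to be up again because it springs back and still showed full size from above, but I did not measure its height.

**What disagreed:**
- The fingertips turned out to sit about 35–40 mm above the reported tool point, so my first pass went over the roller without touching it. I then worked from the cameras and the force reading.
- The final scene and side outline centres, taken while the arm partly blocked the view, gave the roller's x as 0.561 and 0.548. I trusted the clear wrist-camera measurement, which lies between them.
- The pale roller, juglet and scale bar showed no movement beyond detection scatter of about a centimetre. I did not measure the spool, statuette or brush at the end.

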